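# Tilt the sun-study table to its set marker

## Robot

A 6-joint arm with a two-finger parallel gripper is mounted at the origin on the work surface. World frame = base frame: x ahead of the robot, y to its left, z up, the work surface at z = 0. Lengths are in m, angles in rad, forces in N, time in s.
With the tool pointing down it reaches from about 0.225 to 0.725 m from the base axis. Payload 3.1 kg.
Tool frame: the origin (TCP) lies midway between the tips of the shut fingers; the grasp point (between the pads) lies 19 mm behind it; x points along the fingers, y is the direction in which the jaws open and shut, and the axes are right-handed (so a half turn about x gives the same grasp; the last joint's range is limited). The gripper opens to 85 mm and grips with 20 to 120 N. Pads are 22 mm wide; open, the fingers measure 114 mm over their backs; the gripper's body (76 mm by 85 mm) begins 54 mm behind the grasp point. The pads swing forward as they close: fully open they stand 13 mm farther back than shut.
Start: joints at [-1.339, 0.048, 0.099, 1.622, 0, 1.443], TCP at [0.185, -0.491, 0.195] pointing down, gripper open.
Joint ranges: [-2.91, 2.91], [-0.99, 1.94], [-1.21, 1.42], [-2.12, 2.29], [-1.49, 1.47], [-3.14, 3.14]. Speed limits (rad/s): [2.79, 2.79, 3.14, 3.14, 3.14, 3.14].

## Interface

Orientations are given as a rotation vector (axis times angle).
In Python, from workcell import ctrl gives the robot as it stands. The module is installed in compiled form; this text tells all that it offers.
- The arm moves only by the tool play_rows, never from a script. Its arguments are lists of equal length, an entry for each row: "hand": the finger opening in mm, from 0 to 85.4; "linear": the shift along the world's x, y, z in mm, a list of three; "yaw": the turn about the world's z in rad. In form: {"hand": [hand, ...], "linear": [[dx, dy, dz], ...], "yaw": [yaw, ...]}. A call has exactly 8 rows; each row is the pose to reach, as a shift and turn from the pose commanded when the call began; what a row does not reach only later rows make up. A row lasts 1/10 s, in which the tool goes at most 50 mm and 8.59 degrees, less where a joint would pass 70% of its speed; a pose out of reach is approached as far as the arm can. A call with a gripper value outside its range is refused whole. The fingers move at their own pace and stop on an object; "grip_force" is the grip in N (left out, the last holds). Time passes only in rows, so rows that repeat a pose let the fingers close, or fill a call up. It gives the time, the measured TCP pose, the force and the opening at its end, in the units of the state.
- ctrl.sense(): the state, without advancing time (a new reading comes with each control period).
- ctrl.capture(name): name is "side" or "top"; returns the picture (420x560x3 uint8, blue, green, red); there is no depth.
- ctrl.get_calibration(name): a dict with "K" (3x3 intrinsics, pixels), "k1" (the pictures are not rectified: a ray, as slopes to the right and down, at radius r is drawn at 1 + k1 r^2 times it, then the intrinsics apply), "cam_to_world" (4x4, takes a point from camera to world coordinates). Camera axes: x right, y down, z forward; pixel columns grow to the right and rows downward; lengths in m; the calibration is good to about 2 mm. A picture is of the moment at which its call begins. get_calibration takes no time and is no camera call.
- ctrl.job_done(): hands the job in, once; it reports no verdict.
The state is a dict: "time": time; "qpos": joint angles; "joint_velocities": joint speeds; "joint_torque": joint torques, N m; "tcp_pos": TCP position; "orientation": TCP orientation; "contact_force": force on the tool from outside, world axes, zero at the start; "wrist_torque": the same for the moment, N m; "gripper_width": finger opening in m.
Only numpy, scipy, OpenCV 4.12 (cv2) and the standard library are available. Lean on these libraries where they do the work, as an engineer would, in place of code of your own. Each camera call takes 0.05 s, during which the arm holds its last target.

## Task

On the tilting sun-study table, press down with a fingertip on the black thumb pad at the raised near corner until the pointer stands between the two cheeks of the red marker on the scale, then let go, leaving the table tilted there. Only press: do not grip or lift the tilting plate, do not touch the card house on it or shift the red marker, and leave the tools and other things on the bench where they are.

Things in the scene. Friction and masses are not known exactly. Their poses are not given: they have to be found in the camera images.
- stand: fixed stand of the tilt table, on a 3 mm cutting mat: plywood base 290 x 190 x 16 mm with two aluminium A-frame uprights that carry a level axle. Origin at the centre of the base's underside. Its x axis runs along the axle, from the robot's side to the far end that carries the white quadrant scale; y to its left, z up. The axle lies 115 mm above the origin. The tops of pointer and marker reach about 270 mm above the mat.
- tilt (a joint): angle of the tilting plate on the axle, rad: 0 level, positive when its right (-y) side is down. Travel -0.5 to 0.5. Torsion springs on the axle push it towards level and friction discs hold it wherever it is left; pressing a thumb pad moves it only while pushed, taking about 4 N near the start and up to 8 N at the far end of the travel.
- plate_centre (a point): centre of the top face of the tilting plate (grey, 200 along x, 320 along y, 6 mm thick), 9 mm above the axle; axes turn with the plate (x along the axle, z out of the top face).
- thumb_right: black ribbed thumb pad, 38 (x) x 34 (y) x 6 mm, at the near right corner of the tilting plate (the raised one at the start). Origin at the centre of its top face: 76 mm towards the robot's side and 138 mm to the right (-y) of the axle's middle, 15 mm above the axle in the plate's axes. Pressing it down increases the tilt. Turns with the plate.
- thumb_left: the same pad at the near left corner (138 mm to +y); pressing it down decreases the tilt, should the pointer have gone too far.
- pointer_tip (a point): middle of the bent tip of the black pointer, 3 mm wide, that turns with the plate over the rim of the quadrant; it lies 141.5 mm from the axle, straight above it when the plate is level, and moves to the right (-y) as the right side goes down.
- marker (a joint): where the red marker is set on the scale, in rad, in the same sense and from the same zero as the tilt: the pointer stands in its middle when both angles are equal. Held by friction; not to be moved.
- mark (a point): middle of the gap of the red marker, a fork with two cheeks 13 mm apart that straddles the rim of the quadrant; same distance from the axle as the pointer tip, so that the two points coincide at the setting.
- model: grey card house, half built, fixed to the tilting plate with clips: base 115 x 125 mm, walls 75 (x) x 80 (y) x 82 mm high, roof top about 88 mm above the plate. Origin at the centre of its base's underside, 36 mm to the far side (+x) of the plate's centre. Not to be touched.
- glue_bottle: white glue bottle with orange nozzle, 46 mm diameter, 106 mm high, standing loose to the right of the tilt table. Origin at its underside. To be left alone.
- tube_cap: black cap, 18 mm diameter, 17 mm high, loose in front of the tilt table. Origin at its underside. To be left alone.
- sanding_block: cork sanding block, 70 x 35 x 24 mm, loose to the left of the tilt table. Origin at its underside. To be left alone.
- tree: small model tree, foot 32 mm diameter, 68 mm high, standing loose in front of the tilt table. Origin at its underside. To be left alone.
- cutter: yellow and black snap-off cutter lying loose, 140 x 24 x 19 mm. Origin at the underside. To be left alone.
- scissors: scissors with blue bows lying loose, about 175 x 92 x 13 mm. Origin at the underside. To be left alone.
- steel_ruler: steel ruler lying loose at the far right, 310 x 28 x 3 mm. Origin at the underside. To be left alone.
- pencil: yellow pencil lying loose, 175 mm long, 7 mm thick. Origin at the underside. To be left alone.

How it is judged:
By the outcome, as a careful person would: the job done as asked, in the order asked, and still so for the second after the job is handed in, with the robot touching nothing.
It also fails if it takes over 38 s, if anything falls off the work surface, if the arm or the gripper's body presses on something with over 40 N, if the wrist force passes 120 N, or if a joint passes its speed limit or range.

## Working session

There is one attempt and no reset: what is moved stays moved. The work goes in short steps, Python scripts to look and compute and a tool call to move; the robot and the scene stay as the last step left them, time stands still between calls to the robot, and variables do not carry over. Pictures are saved under pics/ and viewed, and the job is handed in when it is done.

Besides the shell and the picture viewer there is one more tool, called after "Emit:" in YAML: its name, and indented under it one key for each argument. play_rows: Moves the arm, as the interface text tells. Its arguments: {"type":"object","properties":{"hand":{"type":"array","items":{"type":"number"}},"linear":{"type":"array","items":{"type":"array","items":{"type":"number"}}},"yaw":{"type":"array","items":{"type":"number"}},"grip_force":{"type":"number"}},"required":["hand","linear","yaw"]}

```bash
mkdir -p pics; python3 - <<'E'
from workcell import ctrl
import cv2, numpy as np
for n in ("side","top"):
    im=ctrl.capture(n); cv2.imwrite(f"pics/{n}0.png",im)
    c=ctrl.get_calibration(n); print(n,c["K"],c["k1"]); print(np.round(c["cam_to_world"],4))
s=ctrl.sense(); print(s)
E
```

```text
side [[436.89828946   0.         281.61850025]
 [  0.         436.89828946 209.95908521]
 [  0.           0.           1.        ]] -0.12135926705772446
[[-0.8482 -0.3474  0.3999  0.0403]
 [-0.5295  0.5783 -0.6206  0.7533]
 [-0.0157 -0.7382 -0.6745  1.0077]
 [ 0.      0.      0.      1.    ]]
top [[522.70382075   0.         279.38249601]
 [  0.         522.70382075 209.52696682]
 [  0.           0.           1.        ]] -0.10384887144461732
[[-0.0277 -0.9977  0.0618  0.4377]
 [-0.9996  0.0272 -0.0103 -0.0142]
 [ 0.0086 -0.0621 -0.998   1.7252]
 [ 0.      0.      0.      1.    ]]
{'time': 0.1, 'qpos': array([-1.33877421e+00,  4.87060701e-02,  9.77456708e-02,  1.62197072e+00,
        1.97326943e-05,  1.44293208e+00]), 'joint_velocities': array([ 4.77315714e-04, -3.57535533e-03,  3.29743887e-03,  1.23302663e-03,
       -2.49921176e-04,  7.81540176e-05]), 'joint_torque': array([ 2.67367126e-03, -3.39848721e+01,  3.20936644e+01,  1.57816219e-02,
       -1.95494467e-04, -1.46405661e-07]), 'tcp_pos': array([ 0.1847084 , -0.49077588,  0.19431456]), 'orientation': array([ 2.0260754 ,  0.37077845, -2.02626368]), 'contact_force': array([-0.63292226,  0.17204902,  0.25886864]), 'wrist_torque': array([0.04539703, 0.01831525, 0.03053481]), 'gripper_width': 0.08525081272747681}
```

View pics/side0.png

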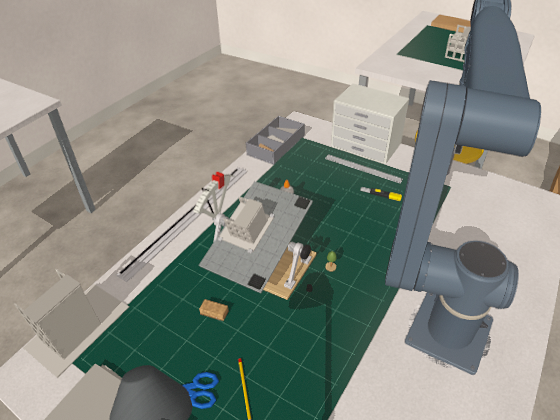

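View pics/top0.png

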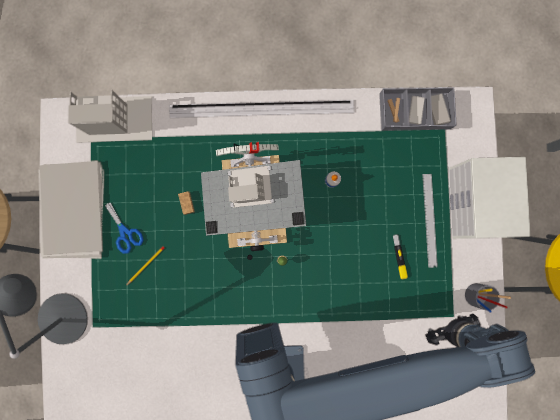

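```bash
python3 - <<'E'
import cv2
a=cv2.imread('pics/side0.png'); b=cv2.imread('pics/top0.png')
cv2.imwrite('pics/side0z.png',cv2.resize(a[90:240,230:430],None,fx=4,fy=4,interpolation=cv2.INTER_CUBIC))
cv2.imwrite('pics/top0z.png',cv2.resize(b[130:280,180:380],None,fx=4,fy=4,interpolation=cv2.INTER_CUBIC))
E
```

```text
(no output)
```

View pics/top0z.png

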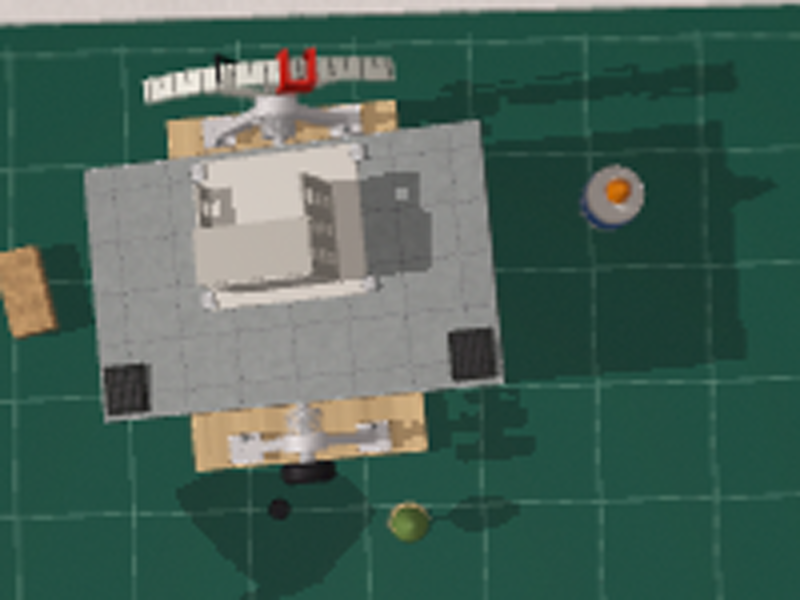

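```bash
python3 - <<'E'
import cv2
a=cv2.imread('pics/side0.png')
cv2.imwrite('pics/side0z.png',cv2.resize(a[160:300,190:330],None,fx=4.2,fy=4.2,interpolation=cv2.INTER_CUBIC))
E
```

```text
(no output)
```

View pics/side0z.png

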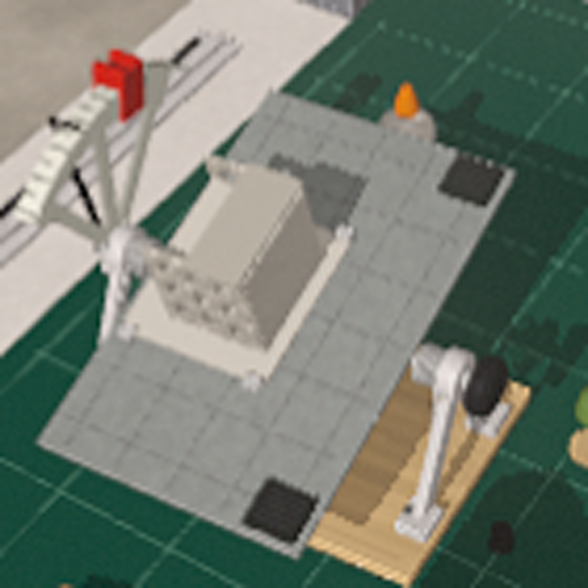

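```bash
cat > h.py <<'E'
import numpy as np, cv2
from scipy.optimize import least_squares
from workcell import ctrl
cal={n:ctrl.get_calibration(n) for n in("side","top")}
def proj(n,P):
    c=cal[n]; M=np.linalg.inv(c["cam_to_world"]); p=np.atleast_2d(P)@M[:3,:3].T+M[:3,3]
    s=p[:,:2]/p[:,2:]; r2=(s**2).sum(1,keepdims=True); s=s*(1+c["k1"]*r2)
    return s*c["K"][0,0]+c["K"][:2,2]
def st2w(pose,P):  # pose x,y,yaw
    x,y,a=pose; R=np.array([[np.cos(a),-np.sin(a),0],[np.sin(a),np.cos(a),0],[0,0,1]])
    return np.atleast_2d(P)@R.T+[x,y,0.003]
def tilted(t,P): # plate axes rel. axle -> stand ; positive: -y side down = rotation +t about x
    c,s=np.cos(t),np.sin(t); R=np.array([[1,0,0],[0,c,-s],[0,s,c]])
    return np.atleast_2d(P)@R.T+[0,0,.115]
PL=np.array([[.1,.16,.009],[.1,-.16,.009],[-.1,-.16,.009],[-.1,.16,.009],[-.076,.138,.015],[-.076,-.138,.015]])
zt=lambda u:(np.array(u)+.5)/4-.5+[180,130]
zs=lambda u:(np.array(u)+.5)/4.2-.5+[190,160]
E
cat > fit.py <<'E'
from h import *
T=zt([[84,170],[480,121],[503,382],[106,421],[128,389],[472,354]])
S=zs([[38,443],[272,90],[515,173],[300,558],[281,510],[472,183]])
def res(v):
    P=st2w(v[:3],tilted(v[3],PL))
    return np.r_[(proj("top",P)-T+v[4:6]).ravel(),(proj("side",P)-S+v[6:8]).ravel(),v[4:8]*1]
r=least_squares(res,[.5,0,0,-.2]+[0]*4)
print(np.round(r.x,4)); print(np.round(r.fun.reshape(-1,2),2))
pose=r.x[:3];t=r.x[3]
P=st2w(pose,tilted(t,PL)); print("pts",np.round(P,4))
for n in("top","side"): print(n,[proj(n,st2w(pose,[x,y,.016]))[0].round(1) for x in(.145,-.145) for y in(.095,-.095)])
# pointer x unknown ~ +.145?
import itertools
A=lambda a,x: st2w(pose,tilted(a,[[x,0,.1415]]))
def rp(w,pt,ps): return np.r_[proj("top",A(w[0],w[1]))[0]-pt+r.x[4:6],proj("side",A(w[0],w[1]))[0]-ps+r.x[6:8]]
q=least_squares(rp,[t,.15],args=(zt([222,69]),zs([64,124]))); print("pointer",q.x,q.fun)
q=least_squares(rp,[0.1,.15],args=(zt([296,70]),zs([119,84]))); print("marker",q.x,q.fun)
E
python3 fit.py; python3 - <<'E'
import cv2
a=cv2.imread('pics/side0.png')[165:215,190:235]; b=cv2.imread('pics/top0.png')[135:165,210:290]
cv2.imwrite('pics/sz.png',cv2.resize(a,None,fx=12,fy=12,interpolation=cv2.INTER_CUBIC))
cv2.imwrite('pics/tz.png',cv2.resize(b,None,fx=10,fy=10,interpolation=cv2.INTER_CUBIC))
E
```

```text
[ 0.5744  0.0522  0.0645 -0.2407  0.4217 -0.1047 -0.1578  0.7315]
[[-0.11 -0.05]
 [ 0.04 -0.57]
 [ 0.62  0.28]
 [-0.37  0.38]
 [-0.63  0.07]
 [ 0.03 -0.02]
 [-0.21  0.08]
 [-0.02  0.05]
 [ 0.65 -0.27]
 [-0.31  0.05]
 [-0.06  0.08]
 [ 0.11 -0.72]
 [ 0.42 -0.1 ]
 [-0.16  0.73]]
pts [[ 0.664   0.2158  0.0886]
 [ 0.684  -0.0943  0.1649]
 [ 0.4845 -0.1072  0.1649]
 [ 0.4644  0.2029  0.0886]
 [ 0.4897  0.1846  0.0997]
 [ 0.5069 -0.0829  0.1655]]
top [array([220.9, 159.7]), array([278.3, 154.5]), array([228.4, 247.7]), array([286.5, 242.3])]
side [array([202.2, 260.1]), array([236.2, 221.3]), array([287.6, 297. ]), array([316.7, 251.7])]
pointer [-0.2330553   0.13887068] [-0.38489846 -0.17831888  0.32148594 -0.2125755 ]
marker [0.13512806 0.13149833] [-0.56815262  0.30366856  0.10063723 -1.16817555]
```

View pics/sz.png

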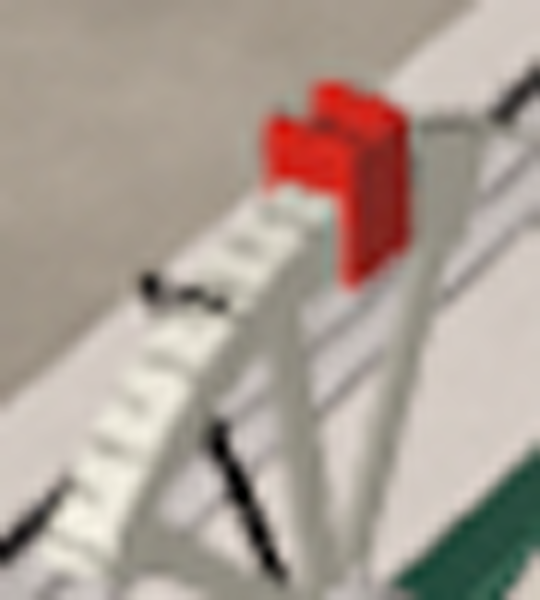

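View pics/tz.png

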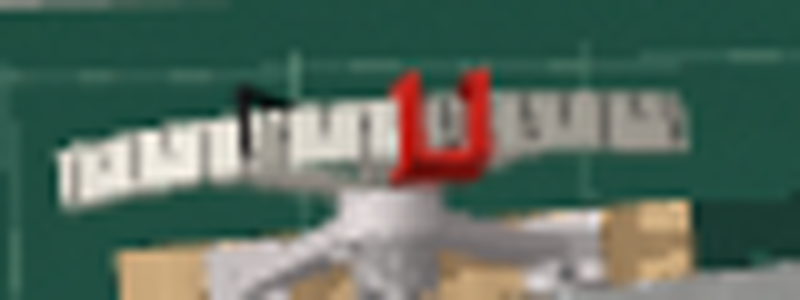

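```bash
cat >> fit.py <<'E'
s=ctrl.sense(); R=cv2.Rodrigues(s["orientation"])[0]; print(R.round(3), s["tcp_pos"])
y=R[:,1]; print("jaw heading",np.arctan2(y[1],y[0]),"stand yaw",pose[2])
for tt in np.arange(-.24,.2,.04): print(round(tt,2),(st2w(pose,tilted(tt,PL[5:]))*1000).round(1))
# bottle
from scipy.optimize import fsolve
for nm,u,z in(("bottle top",zt([617,190]),.11),("tree",zt([408,520]),.05)):
    print(nm,fsolve(lambda p:proj("top",[[p[0],p[1],z]])[0]-u,[.5,0]))
E
python3 fit.py|tail -20
```

```text
side [array([202.2, 260.1]), array([236.2, 221.3]), array([287.6, 297. ]), array([316.7, 251.7])]
pointer [-0.2330553   0.13887068] [-0.38489846 -0.17831888  0.32148594 -0.2125755 ]
marker [0.13512806 0.13149833] [-0.56815262  0.30366856  0.10063723 -1.16817555]
[[-0.     0.352 -0.936]
 [ 0.002 -0.936 -0.352]
 [-1.    -0.002 -0.   ]] [ 0.1847084  -0.49077588  0.19431456]
jaw heading -1.2109096808220832 stand yaw 0.06446143805220098
-0.24 [[506.9 -82.9 165.4]]
-0.2 [[507.1 -84.7 160.1]]
-0.16 [[507.2 -86.3 154.8]]
-0.12 [[507.2 -87.7 149.4]]
-0.08 [[507.3 -88.8 144. ]]
-0.04 [[507.4 -89.7 138.5]]
0.0 [[507.4 -90.4 133. ]]
0.04 [[507.5 -90.9 127.5]]
0.08 [[507.5 -91.2 121.9]]
0.12 [[507.5 -91.3 116.4]]
0.16 [[507.5 -91.1 110.8]]
bottle top [ 0.63431393 -0.20341094]
tree [ 0.38102008 -0.03421106]
```

Emit:
play_rows:
  hand: [0, 0, 0, 0, 0, 0, 0, 0]
  linear:
    - [10, 12, 40]
    - [30, 38, 65]
    - [55, 68, 80]
    - [85, 105, 80]
    - [113, 141, 80]
    - [141, 177, 80]
    - [170, 213, 80]
    - [200, 250, 80]
  yaw: [0.13, 0.26, 0.39, 0.52, 0.65, 0.78, 0.91, 1.04]
  grip_force: 30

```text
time: 0.9
tcp_pos: [0.3854, -0.2398, 0.275]
orientation: [1.331, 1.126, -1.331]
contact_force: [1.5, -1.3, -0.9]
gripper_width: 0.0
```

Emit:
play_rows:
  hand: [0, 0, 0, 0, 0, 0, 0, 0]
  linear:
    - [28, 36, 0]
    - [56, 72, 0]
    - [84, 108, 0]
    - [105, 135, -10]
    - [118, 152, -30]
    - [122, 157, -50]
    - [122, 157, -65]
    - [122, 157, -65]
  yaw: [0.12, 0.235, 0.235, 0.235, 0.235, 0.235, 0.235, 0.235]

```text
time: 1.7
tcp_pos: [0.5051, -0.0834, 0.2069]
orientation: [1.16, 1.245, -1.165]
contact_force: [0.1, -0.4, 0.5]
gripper_width: 0.0001
```

```bash
python3 - <<'E'
from h import *
for n in ("side","top"):
    cv2.imwrite(f"pics/{n}1.png",ctrl.capture(n))
a=cv2.imread('pics/side1.png')[150:290,190:330]; b=cv2.imread('pics/top1.png')[130:280,180:380]
cv2.imwrite('pics/side1z.png',cv2.resize(a,None,fx=4.2,fy=4.2,interpolation=cv2.INTER_CUBIC))
cv2.imwrite('pics/top1z.png',cv2.resize(b,None,fx=4,fy=4,interpolation=cv2.INTER_CUBIC))
s=ctrl.sense(); print(s["time"],s["tcp_pos"],s["contact_force"],s["gripper_width"],s["qpos"])
R=cv2.Rodrigues(s["orientation"])[0];print(np.arctan2(R[1,1],R[0,1]))
E
```

```text
1.8 [ 0.50639671 -0.08430175  0.21005231] [ 0.11503627 -0.06667883  0.29535349] -2.8124710699449487e-05 [-2.95601751e-01  2.34807104e-02  1.03205378e-01  1.65186389e+00
 -6.86047803e-05  1.21120690e+00]
0.06398798001625251
```

View pics/side1z.png

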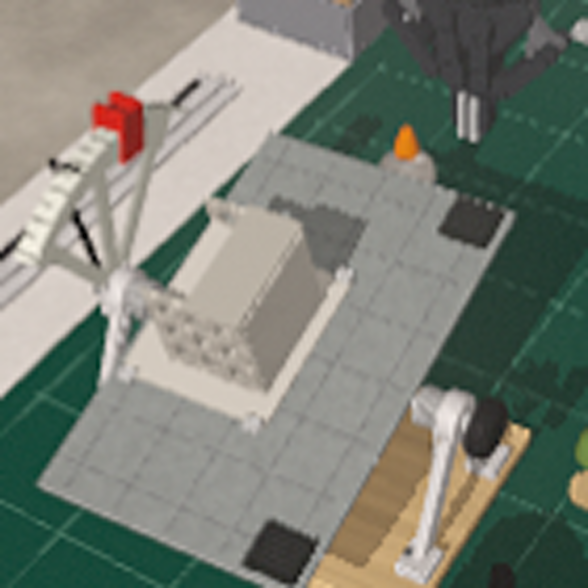

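View pics/top1z.png

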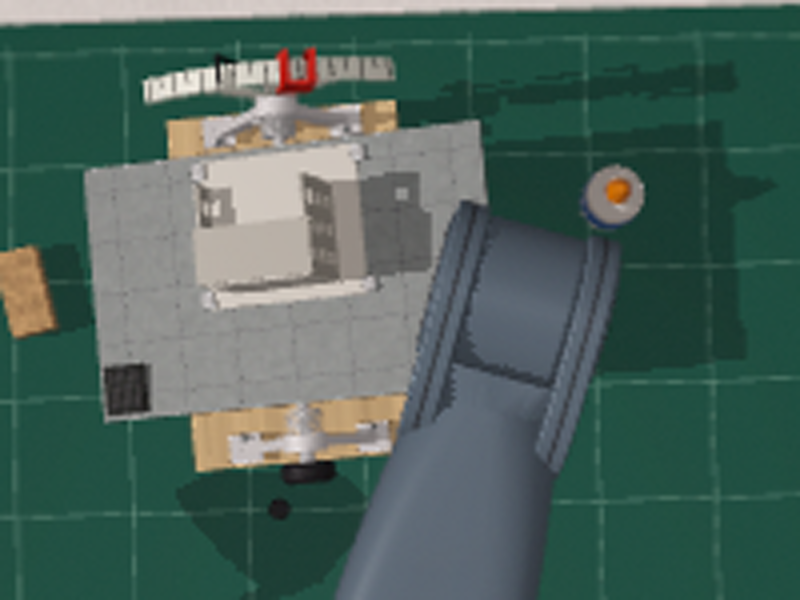

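```bash
python3 - <<'E'
from h import *
p=proj("side",[[.5064,-.0843,.210],[.5064,-.0843,.166]]); print((p-[190,150]+.5)*4.2)
E
```

```text
[[476.36230718 169.2330416 ]
 [475.29103266 217.95523957]]
```

```bash
python3 - <<'E'
from h import *
a=cv2.imread('pics/side1.png')[140:215,270:345]
cv2.imwrite('pics/s1zz.png',cv2.resize(a,None,fx=8,fy=8,interpolation=cv2.INTER_CUBIC))
p=proj("side",[[.5064,-.0843,.210],[.5064,-.0843,.166]]); print((p-[270,140]+.5)*8)
E
```

```text
[[267.35677557 402.34865067]
 [265.31625268 495.15283728]]
```

View pics/s1zz.png

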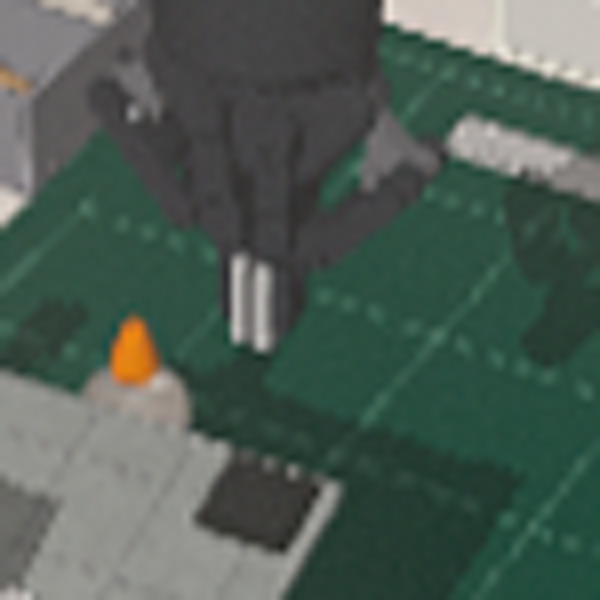

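```bash
python3 - <<'E'
from h import *
a=cv2.imread('pics/top0.png')[300:370,410:510]
cv2.imwrite('pics/t0g.png',cv2.resize(a,None,fx=7,fy=7,interpolation=cv2.INTER_CUBIC))
print((proj("top",[[.1847,-.4908,.1943],[.1847,-.4908,.25]])-[410,300]+.5)*7)
E
```

```text
[[206.25513975 165.00676152]
 [248.65579027 185.81827335]]
```

View pics/t0g.png

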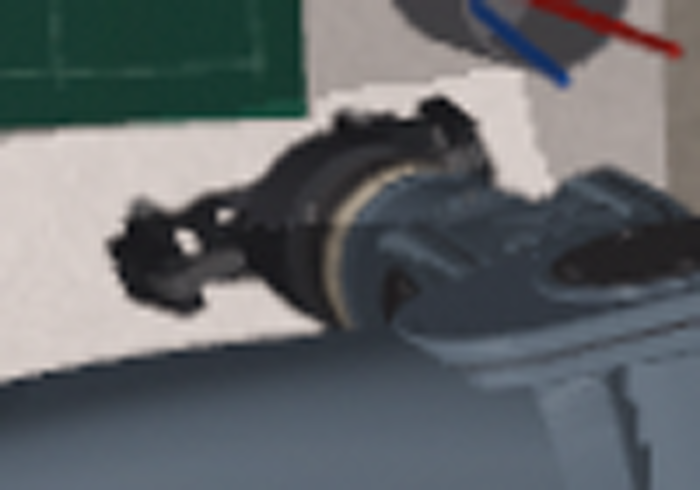

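View pics/side1.png

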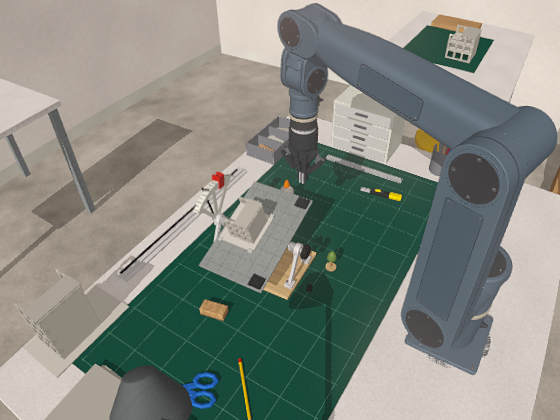

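Emit:
play_rows:
  hand: [0, 0, 0, 0, 0, 0, 0, 0]
  linear:
    - [0, 0, -4]
    - [0, 0, -9]
    - [0, 0, -14]
    - [0, 0, -18]
    - [0, 0, -20]
    - [0, 0, -20]
    - [0, 0, -20]
    - [0, 0, -20]
  yaw: [0, 0, 0, 0, 0, 0, 0, 0]

```text
time: 2.6
tcp_pos: [0.507, -0.0844, 0.1907]
orientation: [1.162, 1.238, -1.162]
contact_force: [-0.5, 0.4, 0.1]
gripper_width: 0.0003
```

```bash
cat > look.py <<'E'
from h import *
import sys
k=sys.argv[1]
im=ctrl.capture("side"); cv2.imwrite(f"pics/side{k}.png",im)
s=ctrl.sense(); print(s["time"],s["tcp_pos"].round(4),s["contact_force"].round(2))
p=proj("side",[s["tcp_pos"]]); print((p-[270,140]+.5)*8)
g=cv2.resize(im[140:215,270:345],None,fx=8,fy=8,interpolation=cv2.INTER_CUBIC)
cv2.imwrite(f"pics/side{k}g.png",g)
E
python3 look.py 2
```

```text
2.65 [ 0.507  -0.0844  0.1907] [-0.55 -0.08 -0.12]
[[265.16739076 442.97742091]]
```

View pics/side2g.png

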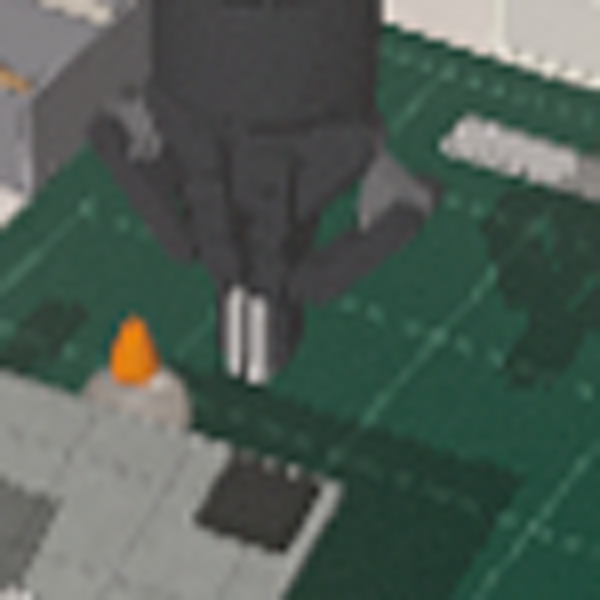

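```bash
python3 - <<'E'
from h import *
im=ctrl.capture("top"); cv2.imwrite("pics/top2.png",im)
cv2.imwrite('pics/top2z.png',cv2.resize(im[140:290,290:440],None,fx=4,fy=4,interpolation=cv2.INTER_CUBIC))
a=cv2.imread('pics/side2.png')[110:230,290:450]
cv2.imwrite('pics/side2s.png',cv2.resize(a,None,fx=5,fy=5,interpolation=cv2.INTER_CUBIC))
E
```

```text
(no output)
```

View pics/top2z.png

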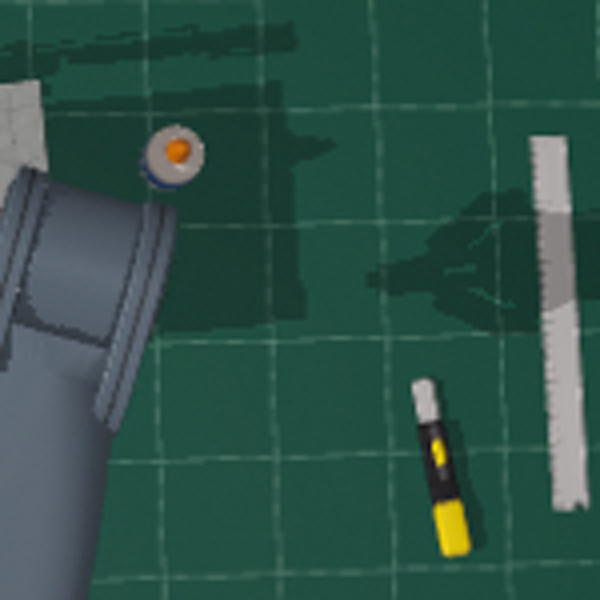

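View pics/side2s.png

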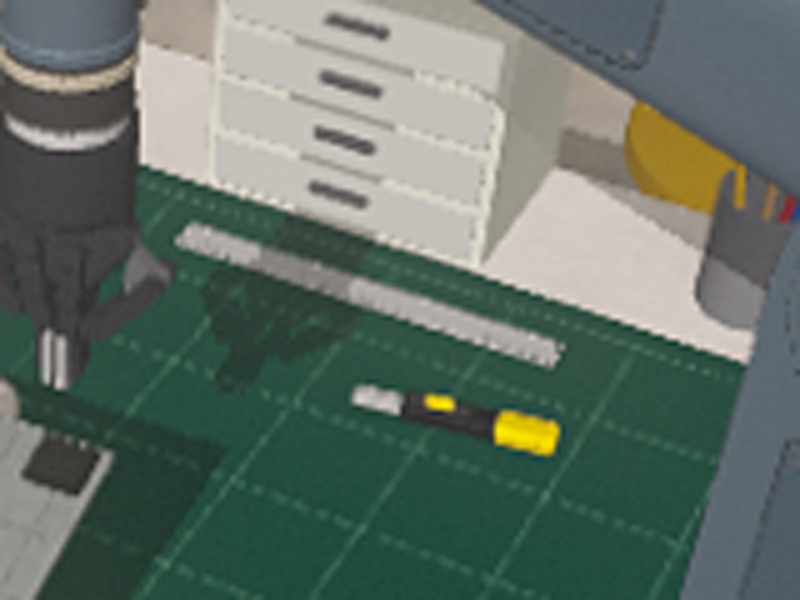

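```bash
cat > sh.py <<'E'
from h import *
from scipy.optimize import fsolve
def ground(n,u,z): return np.r_[fsolve(lambda p:proj(n,[[p[0],p[1],z]])[0]-u,[.5,0]),z]
z2=lambda u:(np.array(u)+.5)/4-.5+[290,140]
off=np.array([.42,-.10])
c=ground("top",z2([305,315])+off,.003); tip=ground("top",z2([370,280])+off,.003); tip2=ground("side",(np.array([232,388])+.5)/5-.5+[290,110],.003)
P=np.array([.4845,-.1072,.162]); d=(c-P)/(c-P)[2]; print("corner sh",c,"dir",d,"tip shadow",tip,tip2)
ut=(np.array([250,382])+.5)/8-.5+[270,140]
# find point on sun line through tip shadow closest to side ray
q=least_squares(lambda h:(proj("side",[tip+d*h[0]])[0]-ut),[.2]); print(tip+d*q.x[0],q.fun)
for z in(.19,.22): print(z,tip+d*(z-.003), ground("side",ut,z))
E
python3 sh.py
```

```text
corner sh [ 0.50759961 -0.31894994  0.003     ] dir [-0.14528055  1.33176064  1.        ] tip shadow [ 0.53513867 -0.37440899  0.003     ] [ 0.53214368 -0.37587832  0.003     ]
[ 0.50110919 -0.06246692  0.23723284] [-0.00020954 -0.11966738]
0.19 [ 0.5079712  -0.12536975  0.19      ] [ 0.52907745 -0.11199617  0.19      ]
0.22 [ 0.50361279 -0.08541694  0.22      ] [ 0.51114693 -0.08025117  0.22      ]
```

Emit:
play_rows:
  hand: [0, 0, 0, 0, 0, 0, 0, 0]
  linear:
    - [0, 0, -6]
    - [0, 0, -12]
    - [0, 0, -16]
    - [0, 0, -20]
    - [0, 0, -23]
    - [0, 0, -26]
    - [0, 0, -29]
    - [0, 0, -30]
  yaw: [0, 0, 0, 0, 0, 0, 0, 0]

```text
time: 3.5
tcp_pos: [0.5067, -0.0843, 0.16]
orientation: [1.162, 1.239, -1.162]
contact_force: [0.3, -0.3, -0.4]
gripper_width: 0.0002
```

```bash
python3 look.py 3
```

```text
3.55 [ 0.5066 -0.0843  0.16  ] [-0.37 -0.05 -0.09]
[[264.51985182 507.2150462 ]]
```

View pics/side3g.png

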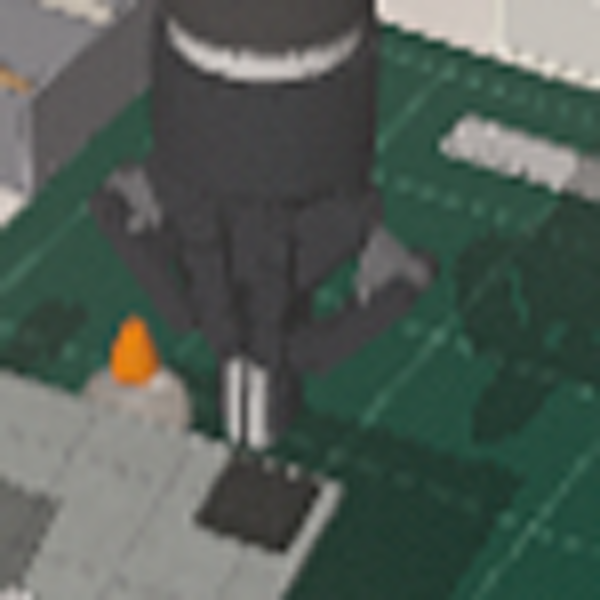

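Emit:
play_rows:
  hand: [0, 0, 0, 0, 0, 0, 0, 0]
  linear:
    - [0, 0, -4]
    - [0, 0, -8]
    - [0, 0, -11]
    - [0, 0, -14]
    - [0, 0, -16]
    - [0, 0, -18]
    - [0, 0, -19]
    - [0, 0, -20]
  yaw: [0, 0, 0, 0, 0, 0, 0, 0]

```text
time: 4.35
tcp_pos: [0.5069, -0.0844, 0.1404]
orientation: [1.162, 1.239, -1.162]
contact_force: [0.2, -0.4, 0.6]
gripper_width: -0.0
```

```bash
python3 look.py 4
```

```text
4.4 [ 0.5068 -0.0844  0.1402] [ 0.83  0.42 -0.27]
[[263.29564262 547.04106001]]
```

View pics/side4g.png

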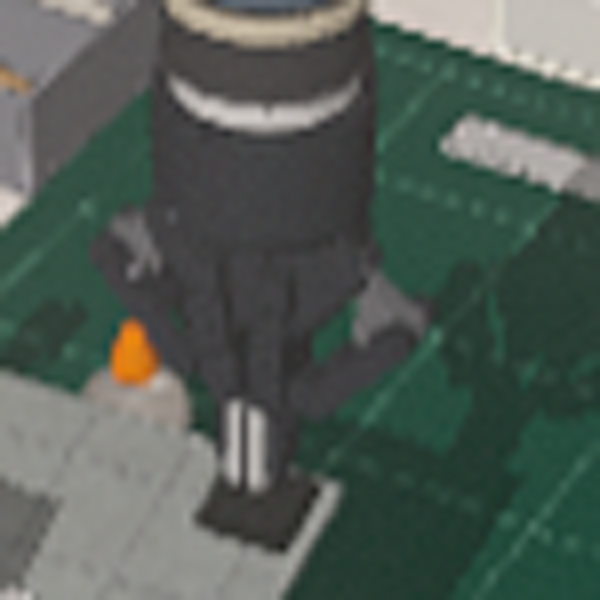

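Emit:
play_rows:
  hand: [0, 0, 0, 0, 0, 0, 0, 0]
  linear:
    - [0, 0, -2]
    - [0, 0, -3]
    - [0, 0, -4]
    - [0, 0, -5]
    - [0, 0, -6]
    - [0, 0, -7]
    - [0, 0, -8]
    - [0, 0, -8]
  yaw: [0, 0, 0, 0, 0, 0, 0, 0]

```text
time: 5.2
tcp_pos: [0.5069, -0.0844, 0.1325]
orientation: [1.162, 1.239, -1.162]
contact_force: [0.4, -0.3, -1.1]
gripper_width: -0.0003
```

```bash
python3 look.py 5
```

```text
5.25 [ 0.5069 -0.0844  0.1325] [ 0.47 -0.35  0.9 ]
[[262.78952726 562.37899033]]
```

View pics/side5g.png

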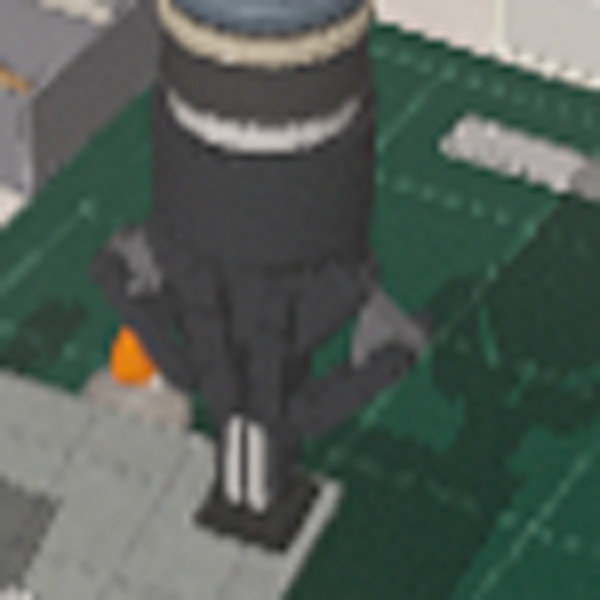

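Emit:
play_rows:
  hand: [0, 0, 0, 0, 0, 0, 0, 0]
  linear:
    - [0, 0, -1]
    - [0, 0, -2]
    - [0, 0, -3]
    - [0, 0, -4]
    - [0, 0, -5]
    - [0, 0, -6]
    - [0, 0, -7]
    - [0, 0, -8]
  yaw: [0, 0, 0, 0, 0, 0, 0, 0]

```text
time: 6.05
tcp_pos: [0.5075, -0.0848, 0.1247]
orientation: [1.162, 1.237, -1.161]
contact_force: [0.1, -2.4, 4.7]
gripper_width: -0.0002
```

```bash
python3 look.py 6
```

```text
6.1 [ 0.5074 -0.0848  0.1245] [ 0.44 -3.33  5.13]
[[261.70588222 577.02114169]]
```

View pics/side6g.png

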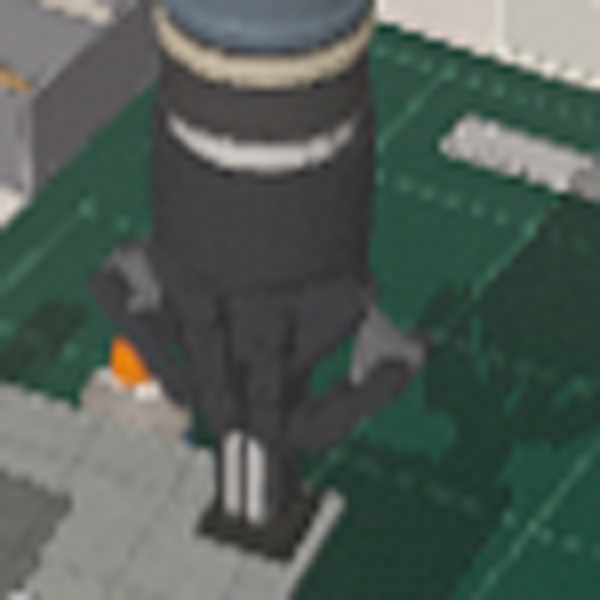

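Emit:
play_rows:
  hand: [0, 0, 0, 0, 0, 0, 0, 0]
  linear:
    - [0, -1, -2]
    - [0, -2, -5]
    - [0, -3, -8]
    - [0, -3.5, -11]
    - [0, -4, -14]
    - [0, -4.5, -16]
    - [0, -5, -18]
    - [0, -5, -20]
  yaw: [0, 0, 0, 0, 0, 0, 0, 0]

```text
time: 6.9
tcp_pos: [0.5077, -0.0894, 0.1046]
orientation: [1.163, 1.237, -1.161]
contact_force: [1.6, -2.5, 5.0]
gripper_width: 0.0001
```

```bash
cat > look2.py <<'E'
from h import *
import sys
k=sys.argv[1]
im=ctrl.capture("side"); cv2.imwrite(f"pics/side{k}.png",im)
tp=ctrl.capture("top"); cv2.imwrite(f"pics/top{k}.png",tp)
s=ctrl.sense(); print(s["time"],s["tcp_pos"].round(4),s["contact_force"].round(2))
A=cv2.resize(im[165:235,190:330],(800,400),interpolation=cv2.INTER_CUBIC)
B=cv2.resize(tp[142:162,213:293],(800,200),interpolation=cv2.INTER_CUBIC)
cv2.imwrite(f"pics/both{k}.png",np.vstack([A,B]))
E
python3 look2.py 7
```

```text
7.0 [ 0.5076 -0.0894  0.1043] [ 2.11 -2.13  3.73]
```

View pics/both7.png

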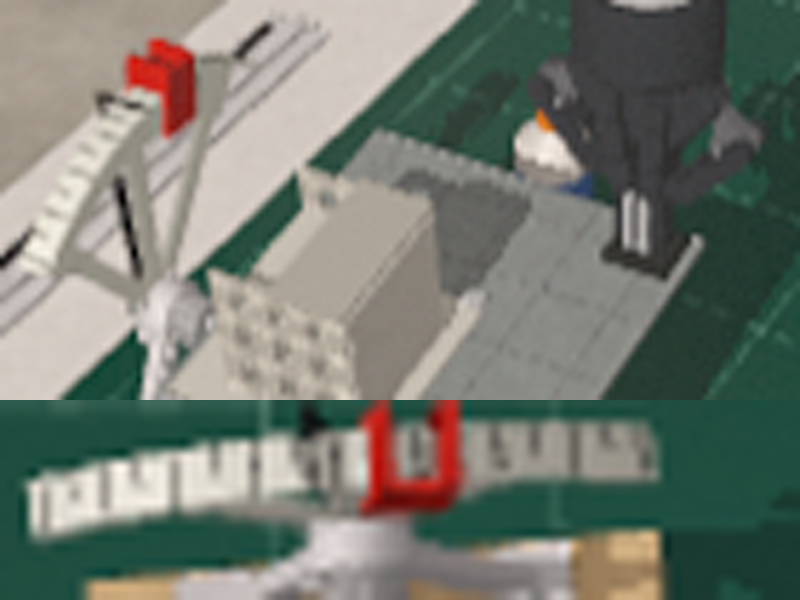

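Emit:
play_rows:
  hand: [0, 0, 0, 0, 0, 0, 0, 0]
  linear:
    - [0, -0.5, -2]
    - [0, -1, -5]
    - [0, -1.5, -8]
    - [0, -1.5, -11]
    - [0, -1.5, -13]
    - [0, -2, -15]
    - [0, -2, -17]
    - [0, -2, -18]
  yaw: [0, 0, 0, 0, 0, 0, 0, 0]

```text
time: 7.8
tcp_pos: [0.5077, -0.0911, 0.087]
orientation: [1.163, 1.238, -1.16]
contact_force: [2.4, -2.2, 6.4]
gripper_width: -0.0004
```

```bash
python3 look2.py 8
```

```text
7.9 [ 0.5077 -0.0911  0.0868] [ 2.63 -0.26  4.56]
```

View pics/both8.png

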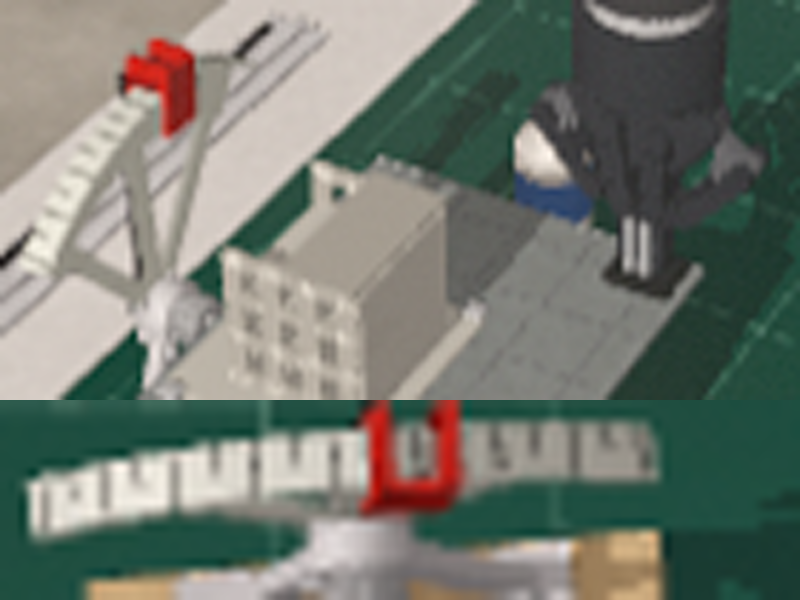

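Emit:
play_rows:
  hand: [0, 0, 0, 0, 0, 0, 0, 0]
  linear:
    - [0, 0, -0.5]
    - [0, 0, -1]
    - [0, 0, -1.5]
    - [0, 0, -2]
    - [0, 0, -2.5]
    - [0, 0, -3]
    - [0, 0, -3.5]
    - [0, 0, -4]
  yaw: [0, 0, 0, 0, 0, 0, 0, 0]

```text
time: 8.7
tcp_pos: [0.5077, -0.0912, 0.0832]
orientation: [1.163, 1.238, -1.16]
contact_force: [1.2, -1.3, 5.7]
gripper_width: 0.0002
```

```bash
python3 look2.py 9
```

```text
8.8 [ 0.5077 -0.0912  0.0831] [ 2.09 -0.79  5.8 ]
```

View pics/both9.png

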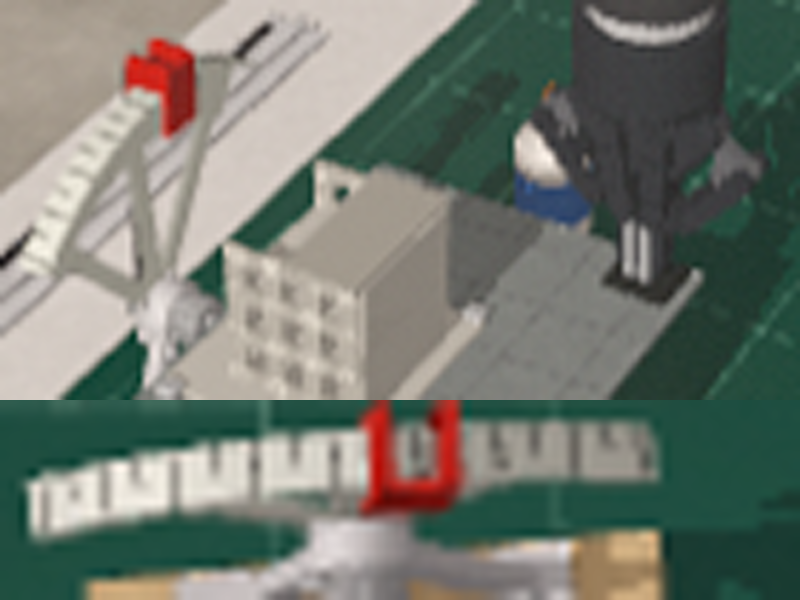

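Emit:
play_rows:
  hand: [0, 0, 0, 0, 0, 0, 0, 0]
  linear:
    - [0, 0, -0.5]
    - [0, 0, -1]
    - [0, 0, -1.5]
    - [0, 0, -2]
    - [0, 0, -2.5]
    - [0, 0, -3]
    - [0, 0, -3.5]
    - [0, 0, -4]
  yaw: [0, 0, 0, 0, 0, 0, 0, 0]

```text
time: 9.6
tcp_pos: [0.5077, -0.0912, 0.0792]
orientation: [1.163, 1.238, -1.16]
contact_force: [1.1, -0.9, 6.8]
gripper_width: 0.0003
```

```bash
python3 look2.py 10
```

```text
9.7 [ 0.5077 -0.0912  0.0791] [ 1.65 -1.07  6.24]
```

View pics/both10.png

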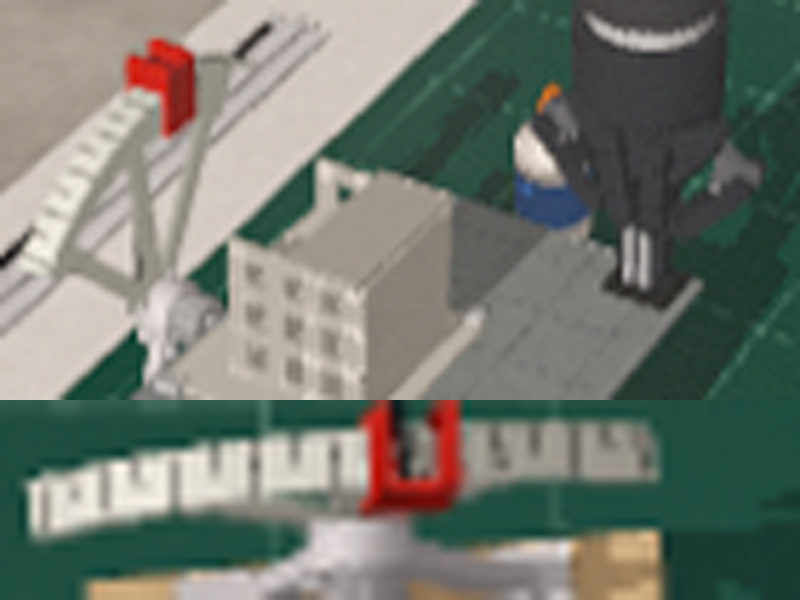

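Emit:
play_rows:
  hand: [0, 0, 0, 0, 0, 0, 0, 0]
  linear:
    - [0, 0, -0.5]
    - [0, 0, -1]
    - [0, 0, -1.5]
    - [0, 0, -2]
    - [0, 0, -2.5]
    - [0, 0, -3]
    - [0, 0, -3.5]
    - [0, 0, -3.5]
  yaw: [0, 0, 0, 0, 0, 0, 0, 0]

```text
time: 10.5
tcp_pos: [0.5077, -0.091, 0.0757]
orientation: [1.163, 1.238, -1.16]
contact_force: [2.2, -0.9, 5.6]
gripper_width: 0.0
```

```bash
python3 look2.py 11; python3 - <<'E'
import cv2,numpy as np
a=cv2.imread('pics/top11.png')[138:158,243:268]; b=cv2.imread('pics/side11.png')[165:195,200:237]
cv2.imwrite('pics/z11.png',np.hstack([cv2.resize(a,(400,320),interpolation=cv2.INTER_CUBIC),cv2.resize(b,(395,320),interpolation=cv2.INTER_CUBIC)]))
E
```

```text
10.6 [ 0.5077 -0.0911  0.0757] [ 1.93 -0.11  7.03]
```

View pics/z11.png

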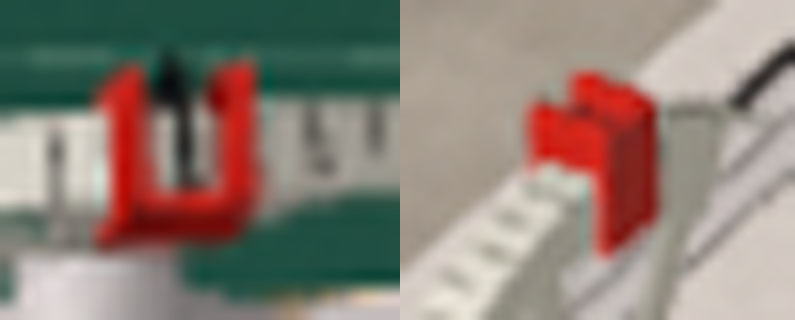

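View pics/both11.png

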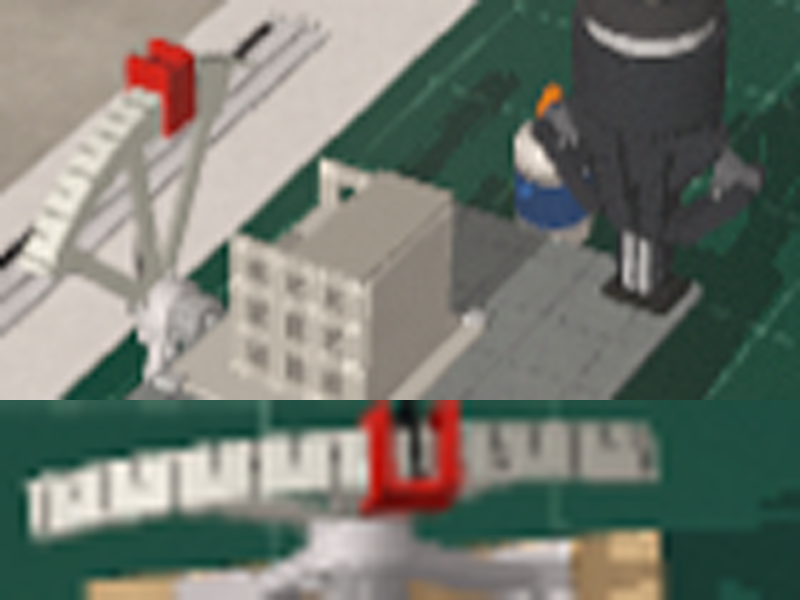

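Emit:
play_rows:
  hand: [0, 0, 0, 0, 0, 0, 0, 0]
  linear:
    - [0, 0, 0]
    - [0, 0, 1]
    - [0, 0, 2]
    - [0, 0, 4]
    - [0, 0, 8]
    - [0, 0, 15]
    - [0, 0, 30]
    - [0, 0, 50]
  yaw: [0, 0, 0, 0, 0, 0, 0, 0]

```text
time: 11.4
tcp_pos: [0.506, -0.0911, 0.1253]
orientation: [1.161, 1.241, -1.163]
contact_force: [-0.4, 0.7, 0.7]
gripper_width: 0.0
```

```bash
python3 look2.py 12; python3 - <<'E'
import cv2,numpy as np
a=cv2.imread('pics/top12.png')[138:158,243:268]; b=cv2.imread('pics/side12.png')[165:195,200:237]
cv2.imwrite('pics/z12.png',np.hstack([cv2.resize(a,(400,320),interpolation=cv2.INTER_CUBIC),cv2.resize(b,(395,320),interpolation=cv2.INTER_CUBIC)]))
E
```

```text
11.5 [ 0.5093 -0.0922  0.1293] [0.22 0.11 0.43]
```

View pics/z12.png

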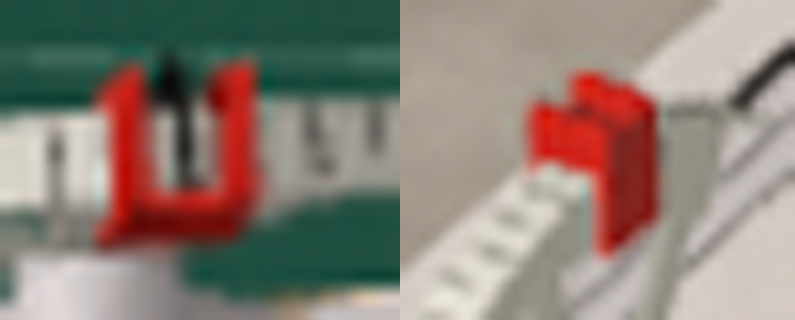

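View pics/both12.png

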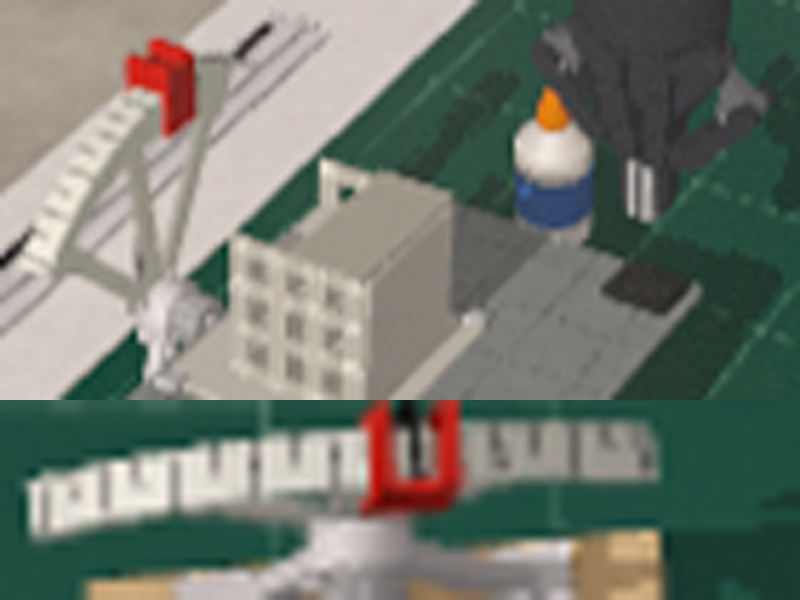

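```bash
python3 - <<'E'
import cv2,numpy as np
ims=[cv2.imread(f'pics/top{k}.png')[138:158,243:268] for k in (0,12)]
d=cv2.absdiff(*ims)
cv2.imwrite('pics/z12d.png',np.hstack([cv2.resize(i,(260,208),interpolation=cv2.INTER_CUBIC) for i in ims+[cv2.convertScaleAbs(d,alpha=2)]]))
g=ims[1].astype(int); r=g[:,:,2]-g[:,:,1]
for v in range(3,13): print(v+138,(r[v,5:17]), d[v,5:17].sum(1))
E
```

```text
141 [-43 -43 -46 -46 -44 -30 -37 -46 -43 -33 -11 -44] [ 3  3  4  2  3 88 25  4  4  0  7  2]
142 [-45 -37  47  90 -44  -7 -21 -38  38 117 118 -46] [  1   1   4   5   6 120  64   3   2   4   3   4]
143 [-37  58 150 138  -2   2 -12  -9  91 146 142 -48] [  4   1   4   8  55 147  84   1   6   3   6   5]
144 [-17 104 159 143  31   2   3  14  99 146 131  -8] [  1   3   4   7  54 181 220   4   6   2   2   5]
145 [  5  38 159 138  41   4   2   6  54 158 137   2] [  5   5   3   4   7  20 166   5   4   4   3   5]
146 [  5  24 157 136  50   5   2   7  53 161 127  18] [  5   6   2   3   6  10 171   3   5   5   6   6]
147 [  6  23 162 135  53   4   2   6  53 157 124  20] [  6   6   2   3   4   9 177  10   2   3   4   6]
148 [  5   9 158 141  81   3   1   6  54 159 130  35] [  5   6   4   3   7  12 193   9   1   4   3   7]
149 [  5   9 160 142  92  19  25  34  68 156 137  49] [  5   4   4   4   4   7 121   6   6   4   5   5]
150 [  4   8 158 128 138 121 140 154 143 136 102  37] [ 6  8  5  5  6  3 25  9  2  4  4  1]
```

View pics/z12d.png

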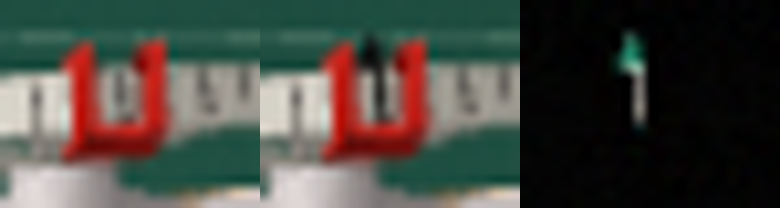

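Emit:
play_rows:
  hand: [0, 0, 0, 0, 0, 0, 0, 0]
  linear:
    - [0, 0, 20]
    - [0, -5, 45]
    - [-10, -30, 75]
    - [-25, -55, 100]
    - [-45, -85, 120]
    - [-65, -115, 125]
    - [-80, -140, 125]
    - [-80, -140, 125]
  yaw: [0, 0, 0, 0, 0, 0, 0, 0]

```text
time: 12.3
tcp_pos: [0.4255, -0.2342, 0.2503]
orientation: [1.164, 1.235, -1.166]
contact_force: [-0.4, 0.6, -0.7]
gripper_width: -0.0001
```

Emit:
play_rows:
  hand: [0, 0, 0, 0, 0, 0, 0, 0]
  linear:
    - [0, 0, 0]
    - [0, 0, 0]
    - [0, 0, 0]
    - [0, 0, 0]
    - [0, 0, 0]
    - [0, 0, 0]
    - [0, 0, 0]
    - [0, 0, 0]
  yaw: [0, 0, 0, 0, 0, 0, 0, 0]

```text
time: 13.1
tcp_pos: [0.4269, -0.2313, 0.2499]
orientation: [1.162, 1.239, -1.162]
contact_force: [-0.4, -0.0, -0.8]
gripper_width: -0.0003
```

```bash
python3 look2.py 13; python3 - <<'E'
import cv2,numpy as np
t=[cv2.imread(f'pics/top{k}.png') for k in (12,13)]
print(cv2.absdiff(t[0][138:158,243:268],t[1][138:158,243:268]).max())
cv2.imwrite('pics/fin.png',t[1])
E
```

```text
13.2 [ 0.4268 -0.2314  0.2499] [-0.22 -0.3   0.41]
5
```

View pics/fin.png

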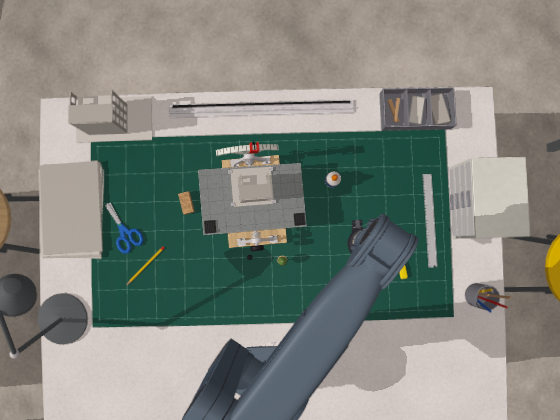

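The final top picture shows the plate holding its tilt, with the pointer in the red fork at about (254,146). The bottle (334,178), cap, tree, block and ruler are where they started. The arm is clear of everything, so I'm handing in.

```bash
python3 -c "
from workcell import ctrl
print(ctrl.job_done())"
```

```text
the job is handed in; nothing more can be done
None
```

I pressed the right thumb pad down with the closed fingertips until the pointer stood between the cheeks of the red marker. Then I lifted straight off and moved the arm clear. I handed the job in at about 13.2 s.

**Final checks**
- **Pointer:** in the top picture it stands within about 0.5 px (1 to 1.5 mm) of the middle of the gap. It did not spring back on release, and it was unchanged 1.7 s later with the arm away.
- **Marker:** comparing the first and last top pictures, only the pointer changed in that area, so the marker did not move.
- **Loose things:** the bottle, cap, tree, block, scissors, pencil and ruler look unmoved by eye. The arm partly hides the cutter in the last picture, so I could not fully confirm it there, but the arm stayed well above it.
- **Force:** the readings while pressing were about 5 to 7 N, and there was no contact force after release.

**One disagreement:** the real fingertips were about 28 to 30 mm higher than the reported TCP height. The side picture and the fingers' shadow both showed this, and contact came about 40 mm lower than the reported height implied. I therefore steered the press by force and pictures rather than by TCP height.

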